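Mount the die carriage on the dovetail rail and clamp it

ROBOT

A 6-joint arm with a two-finger parallel gripper is mounted at the origin on a cart in front of the work surface, level with it; the furniture and walls round the work are solid. World frame = base frame: x ahead of the robot, y to its left, z up, the work surface at z = 0. Lengths are in m, angles in degrees, forces in N, time in s.
With the tool pointing down it reaches from about 0.375 to 0.9 m from the base axis. Payload 3.1 kg.
Tool frame: the origin (TCP) lies on the centre line of the jaws, within the pads' length; the fingertips stand finger_overhang ahead of it and the grasp point (between the pads) lies 5 mm behind it (finger_overhang is the distance from the TCP to the fingertips, in m); z points along the fingers, y is the line along which they close (so a half turn about z gives the same grasp; the last joint's range is limited). The gripper opens to 87 mm and grips with 3 to 60 N. Pads are 19 mm wide; open, the fingers measure 117 mm over their backs; the gripper's body (75 mm by 190 mm) begins 51 mm behind the grasp point.
Start: joints at [-78.982, 30.224, 82.088, -0, 67.689, -10.227], TCP at [0.226, -0.582, 0.237] pointing down, gripper open.
Joint ranges: [-176.69, 176.69], [-43.24, 126.21], [12.49, 139.97], [-82, 262], [0, 151.66], [-163.58, 163.58]. Speed limits (degrees/s): [159.86, 159.86, 180, 180, 180, 180].

INTERFACE

Orientations are given as a 3x3 rotation matrix whose columns are the frame's x, y, z axes.
In Python, from rig import read_state, capture, calibration, hand_in, finger_overhang gives the robot as it stands.
- The arm moves only by the tool send_rows, never from a script. Its argument "plan" is a list of rows, each a list of 5 numbers: the closure in counts, from 0 (fully open) to 255 (shut), then the shift along the tool's x, y, z in m, then the turn about the tool's z in rad. A call has 1 to 20 rows; each row shifts and turns the commanded pose from where the row before left it, along the tool's axes as they then stand; what a row does not reach is not made up. A row lasts 1/12 s, in which the tool goes at most 41.7 mm and 7.16 degrees, less where a joint would pass 70% of its speed; a pose out of reach is approached as far as the arm can. A call is refused whole if a number of a shift passes 0.0417 or a number of a turn 0.125, either way. A call with a gripper value outside its range is refused whole. The fingers move at their own pace and stop on an object; the grip force is fixed at half the most. Time passes only in rows, so rows that do not move let the fingers close. It gives the time, the measured TCP pose, the force, the opening and the grip force at its end, in the units of the state.
- read_state(): the state, without advancing time (a new reading comes with each control period).
- capture(name): name is "side" or "top"; returns (picture, depth): 384x512x3 uint8, blue, green, red; 384x512 float32, m along the optical axis (not along the pixel's ray), 0 where there is no reading.
- calibration(name): a dict with "fx", "fy", "cx", "cy" (pixels), "xyz" and "rotation" of the camera in the world. Camera axes: x right, y down, z forward; pixel columns grow to the right and rows downward; lengths in m; the calibration is good to about 2 mm. A picture is of the moment at which its call begins. calibration takes no time and is no camera call.
- hand_in(): hands the job in; it is judged then, once.
The state is a dict: "time_s": time; "joint_positions": joint angles; "qvel": joint speeds; "tau": joint torques, N m; "position": TCP position; "tcp_rot": TCP orientation; "force": force on the tool from outside, world axes, zero at the start; "moment": the same for the moment, N m; "opening": opening from 0.0 (shut) to 1.0 (fully open); "grasp_force": force on a finger pad.
Only numpy, scipy, OpenCV 4.12 (cv2) and the standard library are available. Lean on these libraries where they do the work, as an engineer would, in place of code of your own. Each camera call takes 0.05 s, during which the arm holds its last target. There are 200 camera calls.

TASK

Pick up the carriage that carries the single tooth die on a square post, slide it onto the dovetail rail from the rail's open, tapered end until it is fully home against the end stop, then turn its wing knob clockwise until the clamp is tight. Leave the carriage clamped on the rail, and do not disturb the other carriage, the one with the round table.

Things in the scene. Friction and masses are not known exactly. Their poses are not given: they have to be found in the camera images.
- die_carriage: The carriage to mount, loose, 0.3 kg: block 50 (x) by 60 (y) by 20 mm, plus a lug to y = 71 at its +y side bearing the wing knob. Origin: centre of its underside; +x is the leading end. Channel along x underneath: 14 deep, 24 wide at the mouth, 38 at its roof, ends flared 4 mm a side. Post 22 x 22 mm at x = y = 0, z = 20 to 52, then a plaster die to z = 66.5. Grip the post across x from above.
- knob_grip (a point): On the axis of the die carriage's black wing knob, at carriage x = 0, y = 56, z = 51 mm. Axis vertical. The wing is 34 mm long (point's y), 10 mm thick (point's x), z = 34 to 60 mm in the carriage; the point's frame turns with it. At joint value q the wing's y is the carriage's y turned 0.62 - q rad counter-clockwise from above. One grasp is enough.
- clamp_knob (a joint): Wing knob of the die carriage, rad: near 0 = loose, grows clockwise seen from above, tight at its stop, 1.25 (let go, it may spring back to about 1.1). Turning it moves a jaw of the carriage into the channel (4.2 mm per rad; it bites the rail from about 0.95), so keep it loose until the carriage is home. It turns against about 0.1 N m and stays where it is left.
- rail: Dovetail rail on a dark plate 150 (x) by 70 (y) by 8 mm, fixed. Origin: centre of the plate's underside; carriages slide on towards +x. Dovetail x = -50 (open end, last 14 mm tapered) to 50, z = 16 to 30, 20 wide below, 34 on top; stop x = 50 to 62, top z = 34 mm. Carriage on it: axes parallel, origin y = 0, z = 16 (up to 20 still slides; 2 mm side play); home x = 25; clear of the end x < -80 mm.
- table_carriage: The other carriage, to be left alone, loose: the same block, lug and wing knob, but with a low round steel table 50 mm across, top z = 36 mm, and no post. Origin: centre of its underside, axes as for the die carriage.

How it is judged (in metres and radians):
On the way, in this order (a step that is already met when the one before it is completed fails the run):
1. the die carriage has been slid onto the rail, home against the stop (x of die_carriage in the frame of rail between 0.013 and 0.035 m and y of die_carriage in the frame of rail between -0.008 and 0.008 m and z of die_carriage in the frame of rail between 0.01 and 0.024 m), for 0.2 s.
2. the wing knob has been tightened (value of joint clamp_knob above 0.97 rad), for 0.2 s.
At the end, for the whole second after the job is handed in: The die carriage sits on the dovetail, within 12 mm of the end stop, its knob turned past 0.97 rad (tight), released and at rest (all of step 1 and angle between die_carriage's own z axis and vertical below 0.17 rad and angle between the x axis of die_carriage and the x axis of rail, either way round below 0.17 rad and value of joint clamp_knob above 0.97 rad and linear speed of die_carriage below 0.02 m/s); the robot touches nothing.
It fails at once if the carriage with the round table is moved by more than 30 mm (distance of table_carriage from where it was at the start of the episode above 0.03 m).
It also fails if it takes over 45 s, if anything falls off the work surface, if the arm or the gripper's body presses on something with over 40 N, if the wrist force passes 120 N, or if a joint passes its speed limit or range.

## Working session

There is one attempt and no reset: what is moved stays moved. The work goes in short steps, Python scripts to look and compute and a tool call to move; the robot and the scene stay as the last step left them, time stands still between calls to the robot, and variables do not carry over. Pictures are saved under pics/ and viewed, at most 10 in all, crops included, and the job is handed in when it is done.

Besides the shell and the picture viewer there is one more tool, called after "Request:" by a JSON object that holds its "op" and its "data". send_rows: Moves the arm, as the interface text tells. Its arguments: {"type":"object","properties":{"plan":{"type":"array","items":{"type":"array","items":{"type":"number"}}}},"required":["plan"]}

```bash
mkdir -p pics
cat > h.py <<'E'
import numpy as np, cv2
from rig import *
def pts(name,d):
    c=calibration(name); v,u=np.mgrid[:d.shape[0],:d.shape[1]]
    P=np.stack([(u-c["cx"])/c["fx"]*d,(v-c["cy"])/c["fy"]*d,d],-1)
    return P@np.array(c["rotation"]).T+np.array(c["xyz"])
E
python3 - <<'E'
from h import *
for n in("top","side"):
    p,d=capture(n); cv2.imwrite(f"pics/{n}0.png",cv2.resize(p,None,fx=1.5,fy=1.5)); np.save(f"{n}0.npy",d); cv2.imwrite(f"{n}raw0.png",p)
    c=calibration(n);print(n,c)
s=read_state();print(s,finger_overhang)
E
```

```text
top {'fx': 446.6770966970631, 'fy': 446.6770966970631, 'cx': 249.8750050691679, 'cy': 190.03666092105615, 'xyz': array([ 0.39505535, -0.21593053,  0.92528849]), 'rotation': array([[-1.48843079e-03, -9.95306850e-01,  9.67577348e-02],
       [-9.99706240e-01, -8.59685539e-04, -2.42217789e-02],
       [ 2.41912836e-02, -9.67653637e-02, -9.95013189e-01]])}
side {'fx': 347.2496472488132, 'fy': 347.2496472488132, 'cx': 258.156524352837, 'cy': 197.49781241361774, 'xyz': array([ 0.36909314, -0.94566086,  0.49863698]), 'rotation': array([[ 0.98382892, -0.10564676,  0.14463547],
       [-0.17856316, -0.51543255,  0.83811961],
       [-0.01399479, -0.85039288, -0.52596206]])}
{'time_s': 0.1, 'joint_positions': array([-7.89813128e+01,  3.02735723e+01,  8.21507248e+01,  2.73998273e-04,
        6.76901608e+01, -1.02274441e+01]), 'qvel': array([-0.09545748, -0.12231522, -0.13589361,  0.02432944, -0.00890595,
        0.03096497]), 'tau': array([ 1.75202069e-05, -4.40985346e+01, -1.77150714e+01,  6.35750033e-02,
        5.34232333e-02, -5.05066657e-05]), 'position': array([ 0.22638515, -0.58186014,  0.23566087]), 'tcp_rot': array([[ 9.32033067e-01,  3.62373040e-01, -3.77469585e-04],
       [ 3.62373059e-01, -9.32031071e-01,  1.96168457e-03],
       [ 3.59048218e-04, -1.96513969e-03, -9.99998005e-01]]), 'force': array([-0.62459764, -0.17007746,  0.78050983]), 'moment': array([-0.00939652, -0.01888286,  0.02937377]), 'grasp_force': 0.0, 'opening': 0.9993178140951954} 0.014
```

View pics/top0.png

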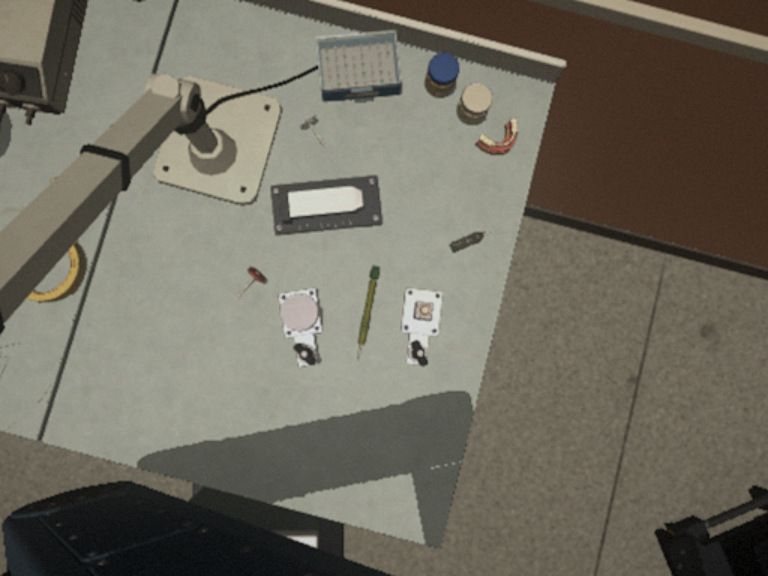

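View pics/side0.png

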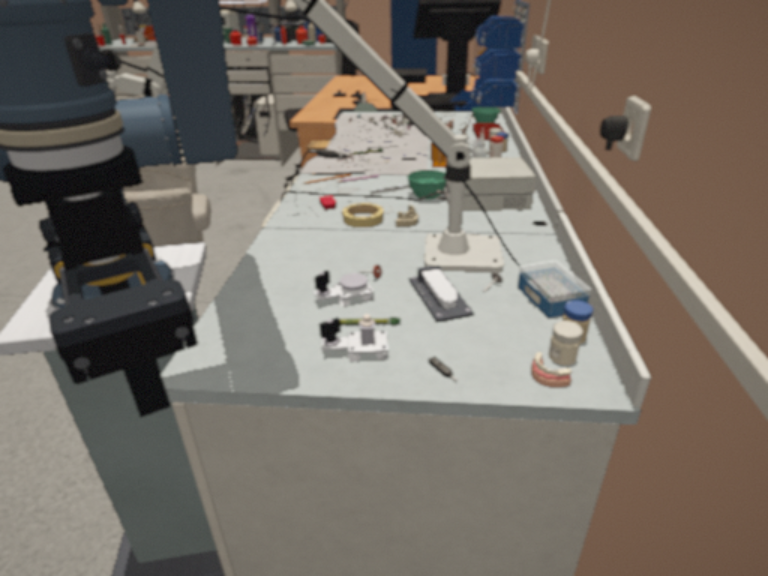

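Run:
```python
from h import *
p=cv2.imread("topraw0.png");d=np.load("top0.npy")
cr=p[110:250,175:310]; cv2.imwrite("pics/crop1.png",cv2.resize(cr,None,fx=4.2,fy=4.2,interpolation=cv2.INTER_CUBIC))
P=pts("top",d)
Z=P[...,2]; print("lamp pts"); 
for u,v in((120,62),(100,75),(70,110),(40,150),(10,190),(135,95)): print(u,v,P[v,u].round(3))
def rect(m,l):
    n,lab,st,ce=cv2.connectedComponentsWithStats(m.astype(np.uint8))
    for i in range(1,n):
        if st[i,4]>12:
            q=P[lab==i]; r=cv2.minAreaRect(q[:,:2].astype(np.float32)); print(l,st[i],q.mean(0).round(4),np.median(q[:,2]).round(4),[np.round(x,4) for x in r])
win=np.zeros(Z.shape,bool); win[110:250,175:310]=1
rect(win&(Z>.005)&(Z<.15),"all >5mm")
rect(win&(Z>.022)&(Z<.15),">22mm")
rect(win&(Z>.04)&(Z<.15),">40")
```

```text
lamp pts
120 62 [ 0.665 -0.028  0.239]
100 75 [ 0.631 -0.008  0.272]
70 110 [0.558 0.008 0.341]
40 150 [0.493 0.017 0.404]
10 190 [0.442 0.03  0.442]
135 95 [ 0.654 -0.021  0.103]
all >5mm [ 180  117   75   40 2337] [ 0.5939 -0.17    0.0173] 0.0101 [array([ 0.5962, -0.1692]), array([0.0704, 0.1507]), np.float64(6.1272)]
all >5mm [300 158  10  11  67] [ 0.5406 -0.3531  0.0082] 0.008 [array([ 0.5407, -0.3541]), array([0.0148, 0.0224]), np.float64(21.4304)]
all >5mm [239 178  14  58 274] [ 0.4547 -0.2279  0.0107] 0.0107 [array([ 0.4506, -0.2278]), array([0.0133, 0.1196]), np.float64(80.0171)]
all >5mm [ 185  193   30   52 1013] [ 0.4312 -0.139   0.0324] 0.0352 [array([ 0.4247, -0.1373]), array([0.1007, 0.0535]), np.float64(9.1582)]
all >5mm [267 193  28  52 994] [ 0.4326 -0.2976  0.0296] 0.0216 [array([ 0.426 , -0.2974]), array([0.0501, 0.102 ]), np.float64(82.7048)]
>22mm [185 125  57  24 917] [ 0.5953 -0.1602  0.0308] 0.0306 [array([ 0.5959, -0.1636]), array([0.0444, 0.1116]), np.float64(6.3697)]
>22mm [187 195  25  30 518] [ 0.4448 -0.136   0.0357] 0.0363 [array([ 0.4468, -0.1325]), 
[... 277 characters left out ...]
.0324, 0.0392]), np.float64(13.9587)]
>22mm [195 226  16  18 168] [ 0.3913 -0.1458  0.0459] 0.0567 [array([ 0.3931, -0.1443]), array([0.0358, 0.0247]), np.float64(8.446)]
>22mm [271 226  14  19 155] [ 0.391  -0.292   0.0479] 0.0581 [array([ 0.3927, -0.2935]), array([0.0227, 0.0344]), np.float64(80.8758)]
>40 [276 201  13  13 132] [ 0.4459 -0.2994  0.0563] 0.0545 [array([ 0.4465, -0.3001]), array([0.022, 0.022]), np.float64(84.3225)]
>40 [274 227  11  18  99] [ 0.3911 -0.2929  0.059 ] 0.06 [array([ 0.3912, -0.2934]), array([0.0333, 0.0099]), np.float64(22.7394)]
>40 [195 229  15  15  98] [ 0.3903 -0.1455  0.0587] 0.0601 [array([ 0.3903, -0.1451]), array([0.0337, 0.009 ]), np.float64(45.1953)]
```

View pics/crop1.png

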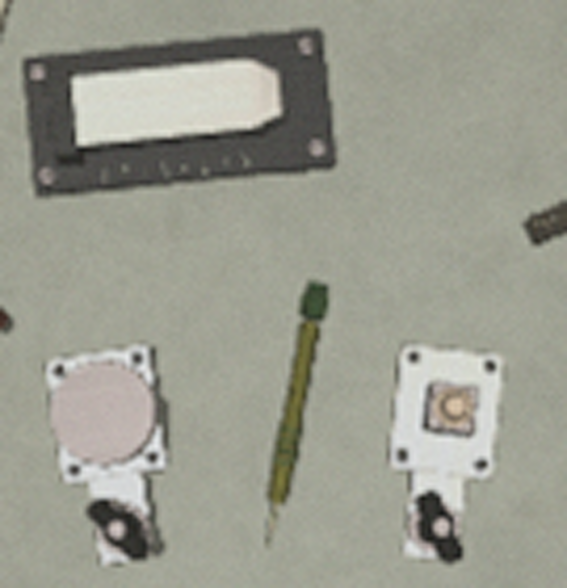

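Request:
{"op": "send_rows", "data": {"plan": [[0, 0, 0, 0, 0.098], [0, 0, 0, 0, 0.098], [0, 0, 0, 0, 0.098], [0, 0, 0, 0, 0.098], [0, 0, 0, 0, 0.098], [0, 0.0154, -0.0255, 0.0096, 0], [0, 0.0154, -0.0255, 0.0096, 0], [0, 0.0154, -0.0255, 0.0096, 0], [0, 0.0154, -0.0255, 0.0096, 0], [0, 0.0154, -0.0255, 0.0096, 0], [0, 0.0154, -0.0255, 0.0096, 0], [0, 0.0154, -0.0255, 0.0096, 0], [0, 0.0154, -0.0255, 0.0096, 0], [0, 0.0154, -0.0255, 0.0096, 0], [0, 0.0154, -0.0255, 0.0096, 0], [0, 0.0154, -0.0255, 0.0096, 0], [0, 0.0154, -0.0255, 0.0096, 0], [0, 0, 0, 0, 0], [0, 0, 0, 0, 0]]}}

```text
time_s: 1.68
position: [0.4466, -0.2988, 0.1205]
tcp_rot: [[0.993, -0.115, -0.002], [-0.115, -0.993, 0.002], [-0.002, -0.001, -1.0]]
force: [-0.1, -0.8, 0.3]
opening: 1.001
grasp_force: 0.0
```

Request:
{"op": "send_rows", "data": {"plan": [[0, 0, 0.0012, 0.0165, 0.006], [0, 0, 0, 0.0165, 0], [0, 0, 0, 0.0165, 0], [0, 0, 0, 0.0165, 0], [0, 0, 0, 0.0155, 0], [0, 0, 0, 0, 0], [0, 0, 0, 0, 0], [255, 0, 0, 0, 0], [255, 0, 0, 0, 0], [255, 0, 0, 0, 0], [255, 0, 0, 0, 0], [255, 0, 0, 0, 0], [255, 0, 0, 0, 0], [255, 0, 0, 0, 0], [255, 0, 0, 0, 0], [255, 0, 0, 0, 0], [255, 0, 0, 0, 0], [255, 0, 0, 0, 0]]}}

```text
time_s: 3.18
position: [0.4463, -0.3016, 0.0398]
tcp_rot: [[0.992, -0.125, -0.0], [-0.125, -0.992, 0.0], [-0.0, -0.0, -1.0]]
force: [0.9, -0.8, -2.5]
opening: 0.247
grasp_force: 25.5
```

Request:
{"op": "send_rows", "data": {"plan": [[255, 0, 0, -0.01, 0], [255, 0, 0, -0.015, 0], [255, 0, 0, -0.015, 0], [255, 0, 0, 0, -0.078], [255, 0, 0, 0, -0.078], [255, 0, 0, 0, -0.078], [255, 0.0204, -0.0019, 0, 0], [255, 0.0204, -0.0019, 0, 0], [255, 0.0204, -0.0019, 0, 0], [255, 0.0204, -0.0019, 0, 0], [255, 0.0204, -0.0019, 0, 0], [255, 0.0204, -0.0019, 0, 0], [255, 0.0204, -0.0019, 0, 0], [255, 0.0204, -0.0019, 0, 0], [255, 0, 0, 0, 0], [255, 0, 0, 0, 0], [255, 0, 0, 0, 0]]}}

```text
time_s: 4.6
position: [0.6056, -0.2684, 0.0795]
tcp_rot: [[0.994, 0.109, -0.002], [0.109, -0.994, 0.001], [-0.002, -0.001, -1.0]]
force: [-0.2, -0.4, -2.0]
opening: 0.249
grasp_force: 30.0
```

Run:
```python
from h import *
p,d=capture("top");cv2.imwrite("topraw1.png",p);np.save("top1.npy",d)
q,e=capture("side");cv2.imwrite("sideraw1.png",q);np.save("side1.npy",e)
a=cv2.resize(p[90:230,170:320],None,fx=4,fy=4,interpolation=cv2.INTER_CUBIC)
cv2.imwrite("pics/c2.png",a)
cv2.imwrite("pics/s2.png",cv2.resize(q[150:260,200:350],None,fx=5,fy=5,interpolation=cv2.INTER_CUBIC))
```

```text
(no output)
```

View pics/c2.png

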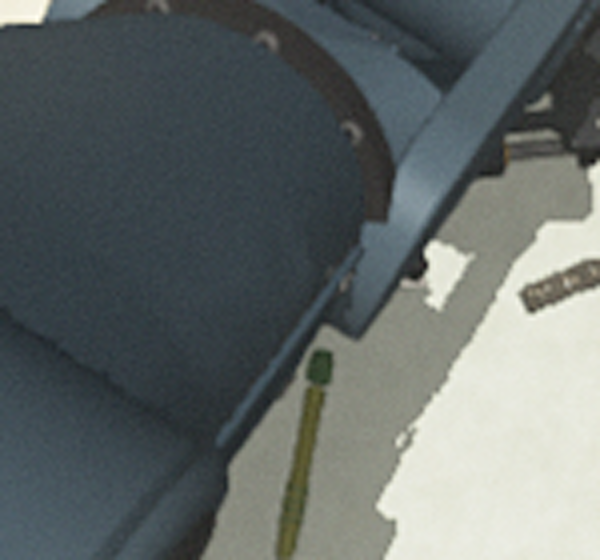

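View pics/s2.png

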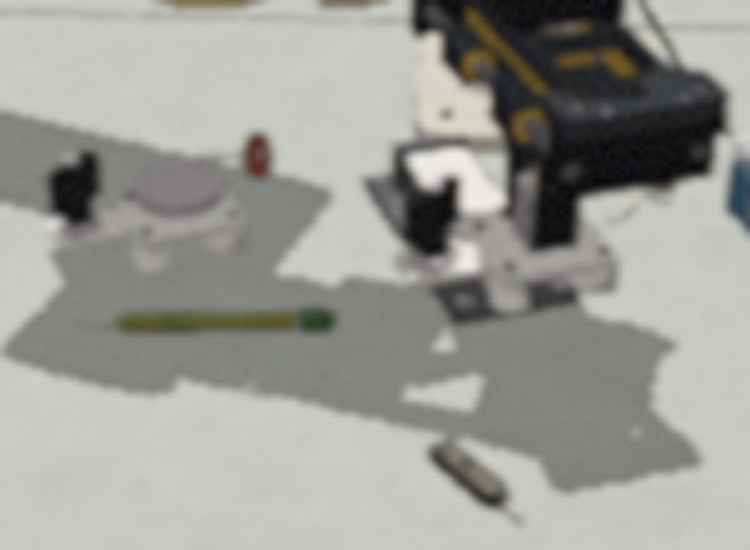

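Run:
```python
from h import *
p=cv2.imread("topraw0.png").astype(int);d=np.load("top0.npy");P=pts("top",d);Z=P[...,2]
c=calibration("top");R=np.array(c["rotation"]);t=np.array(c["xyz"])
def ray(u,v,z):
    r=R@np.array([(u-c["cx"])/c["fx"],(v-c["cy"])/c["fy"],1]); return t+r*(z-t[2])/r[2]
L=[];W=[]
for u in range(195,233):
    col=p[110:165,u].mean(1); 
    on=np.where(col>130)[0]; on=on[(on+110>122)&(on+110<150)]
    if len(on)<5: continue
    # subpixel by half-level between white and dark
    def sub(a,b): # crossing between index a(dark) b(bright)
        lo,hi=col[a],col[b]; return a+(130-lo)/(hi-lo)*(b-a)
    top=sub(on[0]-1,on[0]);bot=sub(on[-1]+1,on[-1])
    a=ray(u,110+top,.03);b=ray(u,110+bot,.03);L.append((a+b)/2);W.append(abs(a-b)[0])
L=np.array(L);f=np.polyfit(L[:,1],L[:,0],1);print("mid",np.polyval(f,-.1694),"slope deg",np.degrees(np.arctan(f[0])),"w",np.median(W),W[:3],np.std(L[:,0]-np.polyval(f,L[:,1])))
# side view now: white/dark points near carriage & rail from side depth
for k in(0,1):
    e=np.load(f"side{k}.npy");Q=pts("side",e);
    m=(Q[...,2]>.026)&(Q[...,2]<.036)&(abs(Q[...,0]-.5963)<.03)&(Q[...,1]>-.225)&(Q[...,1]<-.12)
    q=Q[m]; print(k,len(q))
    for y in np.arange(-.215,-.12,.01):
        w=q[abs(q[:,1]-y)<.005]; 
        if len(w)>3: print(round(y,3),len(w),w[:,0].min().round(4),w[:,0].max().round(4),np.median(w[:,2]).round(4))
Q=pts("side",np.load("side0.npy"));m=(Q[...,2]>.048)&(Q[...,2]<.054)&(abs(Q[...,0]-.4465)<.02)&(abs(Q[...,1]+.3)<.02);q=Q[m];print("post side",q.mean(0),q.min(0),q.max(0))
```

```text
mid 0.5976659489823852 slope deg -6.101223875261008 w 0.03506581014933002 [np.float64(0.03507583043387574), np.float64(0.03510478432765485), np.float64(0.035100751339827374)] 0.00015621359213960866
0 263
-0.215 25 0.5871 0.6163 0.0274
-0.205 31 0.5859 0.6186 0.0289
-0.195 26 0.5835 0.6177 0.0288
-0.185 27 0.5841 0.6161 0.0293
-0.175 23 0.5827 0.6155 0.0291
-0.165 24 0.5819 0.6141 0.0292
-0.155 19 0.5801 0.6141 0.0288
-0.145 24 0.5803 0.6121 0.0292
-0.135 23 0.5773 0.6112 0.029
-0.125 38 0.5712 0.6111 0.03
1 156
-0.205 5 0.5853 0.5949 0.0302
-0.195 16 0.5873 0.6117 0.0296
-0.185 16 0.5929 0.6141 0.029
-0.175 14 0.5971 0.6151 0.0291
-0.165 13 0.5986 0.6144 0.0298
-0.155 7 0.6013 0.6137 0.0287
-0.145 24 0.5778 0.6124 0.0292
-0.135 22 0.5802 0.6104 0.0295
-0.125 39 0.5709 0.6108 0.0299
post side [ 0.44711952 -0.30840162  0.05101773] [ 0.43649999 -0.31428028  0.04819166] [ 0.45944415 -0.29068022  0.05375958]
```

Request:
{"op": "send_rows", "data": {"plan": [[255, 0.002, 0, 0.011, 0], [255, 0, 0, 0.011, 0], [255, 0, 0, 0, 0], [255, 0, 0, 0, 0], [255, 0, -0.006, 0, 0], [255, 0, -0.006, 0, 0], [255, 0, -0.006, 0, 0], [255, 0, -0.006, 0, 0], [255, 0, -0.006, 0, 0], [255, 0, 0, 0, 0], [255, 0, 0, 0, 0]]}}

```text
time_s: 5.62
position: [0.6056, -0.2383, 0.0581]
tcp_rot: [[0.994, 0.11, 0.0], [0.11, -0.994, -0.0], [0.0, 0.0, -1.0]]
force: [-0.4, -0.4, -3.0]
opening: 0.248
grasp_force: 30.0
```

Request:
{"op": "send_rows", "data": {"plan": [[255, -0.0008, -0.005, 0.0005, 0], [255, 0, -0.005, 0, 0], [255, 0, -0.005, 0, 0], [255, 0, -0.005, 0, 0], [255, 0, -0.005, 0, 0], [255, 0, 0, 0, 0], [255, 0, 0, 0, 0]]}}

```text
time_s: 6.2
position: [0.602, -0.2137, 0.0573]
tcp_rot: [[0.994, 0.109, -0.0], [0.109, -0.994, 0.0], [-0.0, -0.0, -1.0]]
force: [0.4, -0.4, -2.0]
opening: 0.254
grasp_force: 30.0
```

Request:
{"op": "send_rows", "data": {"plan": [[255, 0, -0.006, 0, 0], [255, 0, -0.006, 0, 0], [255, 0, -0.006, 0, 0], [255, 0, -0.006, 0, 0], [255, 0, -0.006, 0, 0], [255, 0, -0.006, 0, 0], [255, 0, -0.006, 0, 0], [255, 0, -0.006, 0, 0], [255, 0, 0, 0, 0], [255, 0, 0, 0, 0]]}}

```text
time_s: 7.03
position: [0.5969, -0.166, 0.0574]
tcp_rot: [[0.994, 0.109, 0.0], [0.109, -0.994, -0.0], [0.0, 0.0, -1.0]]
force: [-0.4, -0.6, -2.5]
opening: 0.246
grasp_force: 30.0
```

Request:
{"op": "send_rows", "data": {"plan": [[255, 0, -0.005, 0, 0], [255, 0, -0.005, 0, 0], [255, 0, -0.004, 0, 0], [255, 0, -0.003, 0, 0], [255, 0, -0.002, 0, 0], [255, 0, -0.001, 0, 0], [255, 0, -0.001, 0, 0], [255, 0, 0, 0, 0]]}}

```text
time_s: 7.7
position: [0.5946, -0.1456, 0.0574]
tcp_rot: [[0.994, 0.109, 0.0], [0.109, -0.994, -0.0], [0.0, 0.0, -1.0]]
force: [-0.3, 0.2, -3.0]
opening: 0.252
grasp_force: 30.0
```

Request:
{"op": "send_rows", "data": {"plan": [[255, 0, -0.001, 0, 0], [255, 0, -0.001, 0, 0], [255, 0, -0.001, 0, 0], [255, 0, 0, 0, 0]]}}

```text
time_s: 8.03
position: [0.5947, -0.1453, 0.0576]
tcp_rot: [[0.994, 0.11, 0.001], [0.11, -0.994, -0.004], [0.001, 0.005, -1.0]]
force: [-1.8, -7.3, -4.1]
opening: 0.251
grasp_force: 30.0
```

Request:
{"op": "send_rows", "data": {"plan": [[255, 0, 0.002, 0.0015, 0], [255, 0, 0, 0, 0], [0, 0, 0, 0, 0], [0, 0, 0, 0, 0], [0, 0, 0, 0, 0], [0, 0, 0, 0, 0], [0, 0, 0, 0, 0], [0, 0, 0, 0, 0], [0, 0, 0, 0, 0], [0, 0, 0, -0.015, 0], [0, 0, 0, -0.025, 0], [0, 0, 0, -0.025, 0], [0, 0, 0, 0, 0], [0, 0, 0, 0, 0]]}}

```text
time_s: 9.2
position: [0.5955, -0.145, 0.1225]
tcp_rot: [[0.994, 0.109, 0.003], [0.109, -0.994, -0.002], [0.003, 0.002, -1.0]]
force: [0.3, 0.7, -0.4]
opening: 0.985
grasp_force: 0.0
```

Run:
```python
from h import *
q,e=capture("side");np.save("side2.npy",e)
cv2.imwrite("pics/s3.png",cv2.resize(q[140:240,230:350],None,fx=6,fy=6,interpolation=cv2.INTER_CUBIC))
Q=pts("side",e);Z=Q[...,2]
m=(Z>.064)&(Z<.08)&(np.hypot(Q[...,0]-.539,Q[...,1]+.151)<.025);w=Q[m];print(len(w),w.mean(0),cv2.minAreaRect(w[:,:2].astype(np.float32)))
# after: top face only
m2=m&(Z>.0725);w=Q[m2];print(len(w),w.mean(0),cv2.minAreaRect(w[:,:2].astype(np.float32)))
```

```text
58 [ 0.54012359 -0.15672656  0.07112023] ((0.5411110520362854, -0.15377946197986603), (0.03563889116048813, 0.01100948452949524), 31.430540084838867)
27 [ 0.54017471 -0.15574738  0.07489697] ((0.541559100151062, -0.15368202328681946), (0.03263744339346886, 0.009459495544433594), 41.63629913330078)
```

View pics/s3.png

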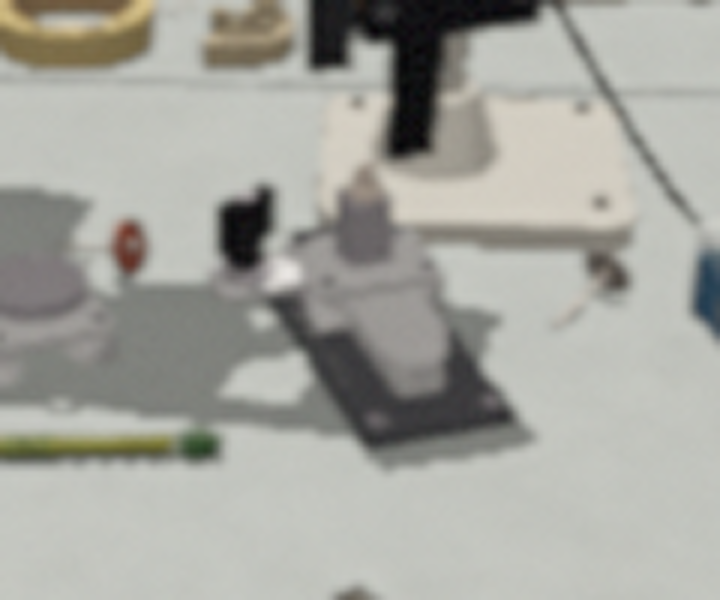

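Request:
{"op": "send_rows", "data": {"plan": [[0, -0.0189, 0, 0, 0], [0, -0.0189, 0, 0, 0], [0, -0.0189, 0, 0, 0], [0, 0, 0, 0, -0.104], [0, 0, 0, 0, -0.104], [0, 0, 0, 0, -0.104], [0, 0, 0, 0, -0.104], [0, 0, 0, 0, -0.104], [0, 0, 0, 0, 0], [0, 0, 0, 0, 0], [0, 0, 0, 0, 0]]}}

```text
time_s: 10.17
position: [0.5375, -0.1505, 0.12]
tcp_rot: [[0.81, 0.586, -0.002], [0.586, -0.81, 0.001], [-0.001, -0.002, -1.0]]
force: [0.6, -0.2, 1.0]
opening: 1.001
grasp_force: 0.0
```

Request:
{"op": "send_rows", "data": {"plan": [[0, 0.0007, 0.0015, 0.014, 0], [0, 0, 0, 0.014, 0], [0, 0, 0, 0.014, 0], [0, 0, 0, 0.014, 0], [0, 0, 0, 0, 0], [0, 0, 0, 0, 0], [255, 0, 0, 0, 0], [255, 0, 0, 0, 0], [255, 0, 0, 0, 0], [255, 0, 0, 0, 0], [255, 0, 0, 0, 0], [255, 0, 0, 0, 0], [255, 0, 0, 0, 0], [255, 0, 0, 0, 0], [255, 0, 0, 0, 0], [255, 0, 0, 0, 0], [255, 0, 0, 0, 0]]}}

```text
time_s: 11.58
position: [0.5395, -0.1516, 0.0648]
tcp_rot: [[0.809, 0.588, -0.0], [0.588, -0.809, 0.0], [-0.0, -0.0, -1.0]]
force: [0.5, 0.2, -0.2]
opening: 0.249
grasp_force: 0.0
```

Request:
{"op": "send_rows", "data": {"plan": [[255, 0, 0, 0, 0], [255, 0, 0, 0, 0], [255, 0, 0, 0, 0], [255, 0, 0, 0, 0]]}}

```text
time_s: 11.92
position: [0.5396, -0.1517, 0.065]
tcp_rot: [[0.809, 0.588, 0.0], [0.588, -0.809, -0.0], [0.0, 0.0, -1.0]]
force: [-0.3, -0.0, 0.9]
opening: 0.115
grasp_force: 30.1
```

Request:
{"op": "send_rows", "data": {"plan": [[255, 0, 0, 0, 0.1], [255, 0, 0, 0, 0.1], [255, 0, 0, 0, 0.1], [255, 0, 0, 0, 0.1], [255, 0, 0, 0, 0.1], [255, 0, 0, 0, 0.1], [255, 0, 0, 0, 0.1], [255, 0, 0, 0, 0.1], [255, 0, 0, 0, 0.1], [255, 0, 0, 0, 0.1], [255, 0, 0, 0, 0]]}}

```text
time_s: 12.83
position: [0.5375, -0.1508, 0.0651]
tcp_rot: [[0.931, -0.365, -0.004], [-0.365, -0.931, 0.001], [-0.005, 0.0, -1.0]]
force: [-4.3, -0.4, 5.9]
opening: 0.113
grasp_force: 30.0
```

```bash
python3 -c "
from h import *
s=read_state();print(s['moment'],s['joint_positions'])"
```

```text
[0.05153846 0.78835794 0.08777897] [-2.71190170e+01  3.97462121e+01  9.89952584e+01 -6.45377708e-02
  4.15231612e+01  8.43196551e+01]
```

Request:
{"op": "send_rows", "data": {"plan": [[255, 0, 0, 0, 0.05], [255, 0, 0, 0, 0.05], [255, 0, 0, 0, 0.05], [255, 0, 0, 0, 0.05], [255, 0, 0, 0, 0], [255, 0, 0, 0, 0], [255, 0, 0, 0, 0]]}}

```text
time_s: 13.42
position: [0.5374, -0.1509, 0.0652]
tcp_rot: [[0.842, -0.539, -0.005], [-0.539, -0.842, 0.001], [-0.005, 0.001, -1.0]]
force: [-4.4, -0.7, 5.8]
opening: 0.111
grasp_force: 30.0
```

```bash
python3 -c "
from h import *
s=read_state();print(s['moment'])"
```

```text
[0.20899604 0.80043126 0.18259198]
```

Request:
{"op": "send_rows", "data": {"plan": [[0, 0, 0, 0, 0], [0, 0, 0, 0, 0], [0, 0, 0, 0, 0], [0, 0, 0, 0, 0], [0, 0, 0, 0, 0], [0, 0, 0, 0, 0], [0, 0, 0, 0, 0], [0, 0, 0, -0.01, 0], [0, 0, 0, -0.02, 0], [0, 0, 0, -0.03, 0], [0, 0, 0, -0.03, 0], [0, 0, 0, -0.03, 0], [0, 0, 0, 0, 0], [0, 0, 0, 0, 0]]}}

```text
time_s: 14.58
position: [0.5408, -0.1521, 0.1875]
tcp_rot: [[0.841, -0.541, 0.005], [-0.541, -0.841, -0.003], [0.006, -0.001, -1.0]]
force: [0.1, 0.3, -0.0]
opening: 0.987
grasp_force: 0.0
```

Run:
```python
from h import *
q,e=capture("side")
cv2.imwrite("pics/s4.png",cv2.resize(q[140:240,230:350],None,fx=6,fy=6,interpolation=cv2.INTER_CUBIC))
Q=pts("side",e);Z=Q[...,2]
m=(Z>.066)&(Z<.08)&(np.hypot(Q[...,0]-.539,Q[...,1]+.151)<.025);w=Q[m];print(len(w),w.mean(0),cv2.minAreaRect(w[:,:2].astype(np.float32)))
```

```text
56 [ 0.53756684 -0.15664922  0.07195076] ((0.5373402833938599, -0.15589462220668793), (0.00940696895122528, 0.03398148715496063), 61.41252517700195)
```

View pics/s4.png

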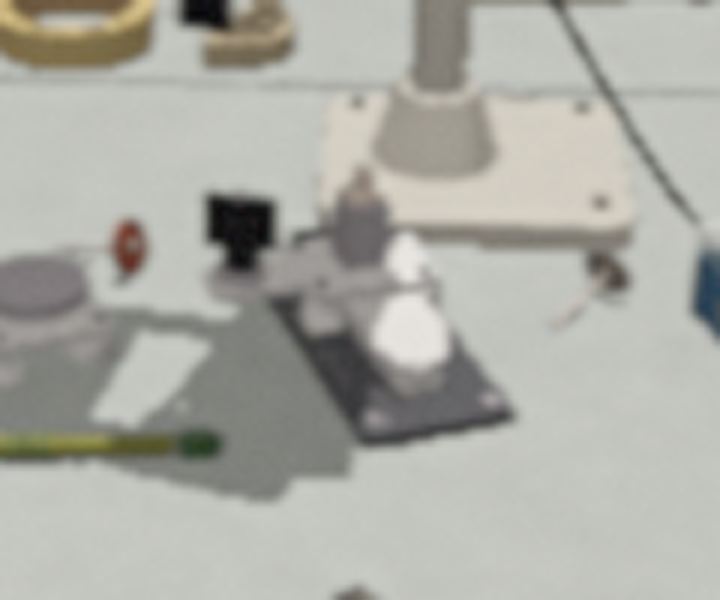

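The carriage is still home on the rail. The wing now lies broadside at about (240, 225) in the crop, and depth gives q of about 1.2, so the clamp is tight.

```bash
python3 -c "
from rig import *
print(hand_in())"
```

```text
the job is handed in; nothing more can be done
None
```

The job is handed in: the die carriage is on the rail, home against the stop, with its knob turned tight (about 1.2 rad from the depth image); the arm is clear and the round-table carriage was never touched, but `hand_in()` returned no verdict.

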